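Press the splined gear home against its spring and hold it

ROBOT

A 7-joint arm with a two-finger parallel gripper is mounted at the origin on the work surface. World frame = base frame: x ahead of the robot, y to its left, z up, the work surface at z = 0. Lengths are in m, angles in rad, forces in N, time in s.
With the tool pointing down it reaches from about 0.425 to 0.8 m from the base axis. Payload 8.3 kg.
Tool frame: the origin (TCP) lies on the centre line of the jaws, within the pads' length; the fingertips stand ahead of it and the grasp point (between the pads) lies 3 mm ahead of it (robot.tip_extent is the z of the fingertips in the tool frame, in m); z points along the fingers, y is the line along which they close (so a half turn about z gives the same grasp; the last joint's range is limited). The gripper opens to 85 mm and grips with 20 to 120 N. Pads are 22 mm wide; open, the fingers measure 114 mm over their backs; the gripper's body (76 mm by 85 mm) begins 54 mm behind the grasp point. The pads swing forward as they close: fully open they stand 13 mm farther back than shut.
Start: joints at [-0.063, 0.383, 0.016, 1.37, -0.006, 1.388, -0.046], TCP at [0.625, 0, 0.253] pointing down, gripper open.
Joint ranges: [-2.95, 2.95], [-0.25, 2.06], [-1.52, 1.56], [0.18, 2.33], [-1.44, 4.58], [0.02, 2.06], [-3.01, 3.01]. Speed limits (rad/s): [2.39, 2.39, 3.01, 3.01, 3.14, 3.14, 3.14].

INTERFACE

Orientations are given as a 3x3 rotation matrix whose columns are the frame's x, y, z axes.
In Python, from workcell import state, optics, workorder, robot gives the robot as it stands.
- The arm moves only by the shell command python3 -m crank 'ROWS' [FORCE]. ROWS is JSON, a list of rows, each a list of 5 numbers: the finger opening in cm, from 0 to 8.54, then the shift along the tool's x, y, z in cm, then the turn about the tool's z in degrees. A call has 1 to 5 rows; each row is the pose to reach, as a shift and turn from the pose commanded when the call began, along the tool's axes at that moment; what a row does not reach only later rows make up. A row lasts 1/10 s, in which the tool goes at most 50 mm and 8.59 degrees, less where a joint would pass 70% of its speed; a pose out of reach is approached as far as the arm can. A call with a gripper value outside its range is refused whole. The fingers move at their own pace and stop on an object; FORCE is the grip in N (left out, the last holds). Time passes only in rows, so rows that repeat a pose let the fingers close. It gives the time, the measured TCP pose, the force, the opening and the grip force at its end, in the units of the state.
- state(): the state, without advancing time (a new reading comes with each control period).
- optics.capture(name): name is "scene" or "side" or "wrist"; returns a dict with "frame" (420x560x3 uint8, red, green, blue), "K" (3x3 intrinsics, pixels), "world_from_camera" (4x4, takes a point from camera to world coordinates). Camera axes: x right, y down, z forward; pixel columns grow to the right and rows downward; lengths in m; the calibration is good to about 2 mm. A picture is of the moment at which its call begins. There is no depth.
- workorder.close_job(): hands the job in; it is judged then, once.
The state is a dict: "time": time; "qpos": joint angles; "qvel": joint speeds; "joint_torque": joint torques, N m; "tool_pos": TCP position; "ee_rot": TCP orientation; "ft_force": force on the tool from outside, world axes, zero at the start; "torque": the same for the moment, N m; "opening": opening from 0.0 (shut) to 1.0 (fully open); "grip_force": force on a finger pad.
Only numpy, scipy, OpenCV 4.12 (cv2) and the standard library are available. Lean on these libraries where they do the work, as an engineer would, in place of code of your own. Each camera call takes 0.05 s, during which the arm holds its last target. There are 200 camera calls.

TASK

Take the gear with the square boss and the cross-shaped bore, put it boss up over the splined shaft on the gearbox, turn it until the splines mesh and push it down against the spring until it is fully home on the shoulder. Finish while still gripping it and pressing it home, so that I can fit the circlip: do not let go. Leave the other gear where it lies and do not knock over the oil bottle.

Things in the scene. Friction and masses are not known exactly. Their poses are not given: they have to be found in the camera images.
- gear_center (a point): Centre of the loose steel gear to fit, 25 mm above its underside; lies flat, boss up, z up. Toothed disc 85 mm across, 14 mm thick, under a square boss 40 x 40 mm that reaches from 14 to 50 mm above the underside; its flats are square to x and y: grip it across two opposite flats. 0.44 to 0.66 kg.
- gear_top (a point): Centre of the top of the gear's boss, 25 mm above gear_center, same axes. Mouth of the cross-shaped bore, which goes right through along z: round middle about 18 mm across, with four slots 9 mm wide along +x, -x, +y and -y that reach 15.5 mm from the axis.
- shaft_seat (a point): Point on the axis of the fixed upright steel shaft, on top of its shoulder (38 mm across), 75 mm above the bench; z up. When home, the gear's underside rests on the shoulder (gear_center 25 mm above this point). The shaft does not turn. Its four splines, 6 mm wide, lie along +x, -x, +y and -y of this frame and reach 14 mm from the axis.
- spline_top (a point): Point on the shaft axis at the upper ends of the splines, 30 mm above shaft_seat, same axes. Unmeshed, the gear rests on these ends and can be turned there; it meshes at any of four quarter turns (0.1 rad of play). Above is a round nose 15 mm across, 24 mm long, then a 10 mm taper to 8 mm at its tip, 34 mm above this point.
- gearbox: Fixed cast gearbox that carries the shaft upright at its middle: 150 mm along x, 130 mm along y (170 mm over its feet), 65 mm high; origin at the centre of its underside.
- collar (a joint): Travel in m of the sprung steel collar, a ring 56 mm across around the shaft: 0 when up (its top 16 mm above shaft_seat), 0.016 when the gear has pushed it level with the shoulder (home). The spring pushes back with 4 N at first and about 17 N at home; it lifts the gear again if the gear is let go.
- idler_center (a point): The other loose steel gear, not to be used: disc 85 mm across and 14 mm thick with a round boss 34 mm across, 34 mm high in all, and a plain round bore; point at its centre, 17 mm above the bench. Leave it.
- oil_center (a point): White oil bottle with a red cap, 48 mm across and 130 mm tall, standing on the bench; point at its centre, half-way up. z up when upright.
There are look-alikes about, which are no part of the job. What is shaped like the part that bears gear_center but orange is not meant.

How it is judged:
By the outcome, as a careful person would: the job done as asked, in the order asked, and still so for the second after the job is handed in, while the arm keeps its last pose, push and grip.
It also fails if it takes over 42 s, if anything falls off the work surface, if the arm or the gripper's body presses on something with over 40 N, if the wrist force passes 120 N, or if a joint passes its speed limit or range.

## Working session

There is one attempt and no reset: what is moved stays moved. The work goes in short steps, Python scripts to look and compute and a shell command to move; the robot and the scene stay as the last step left them, time stands still between calls to the robot, and variables do not carry over. Pictures are saved under pics/ and viewed, at most 10 in all, crops included, and the job is handed in when it is done.

```bash
mkdir -p pics; cat > h.py <<'E'
import numpy as np,cv2
from workcell import state,optics,workorder,robot
def cap(n,f):
    d=optics.capture(n); cv2.imwrite(f'pics/{f}.png',d['frame'][:,:,::-1]); np.savez(f'pics/{f}.npz',K=d['K'],T=d['world_from_camera']); return d
def ray(f,uv,z):
    d=np.load(f'pics/{f}.npz'); T=d['T']; v=T[:3,:3]@np.linalg.solve(d['K'],[uv[0],uv[1],1.]); o=T[:3,3]
    return o+v*(z-o[2])/v[2]
def proj(f,p):
    d=np.load(f'pics/{f}.npz'); T=d['T']; c=d['K']@(T[:3,:3].T@(np.array(p)-T[:3,3])); return c[:2]/c[2]
E
python3 - <<'E'
from h import *
for n in ['scene','side','wrist']: cap(n,n+'0')
s=state();print(s['tool_pos'],s['ee_rot'],robot.tip_extent,s['time'])
for n in ['scene','side','wrist']: print(np.load(f'pics/{n}0.npz')['T'].round(3))
a=[cv2.imread(f'pics/{n}0.png') for n in ['scene','side']]
E
```

```text
[6.24634739e-01 2.47893143e-05 2.52473888e-01] [[-4.42825965e-05  9.99998734e-01 -1.59031221e-03]
 [ 9.99999999e-01  4.42446793e-05 -2.38777618e-05]
 [-2.38073688e-05 -1.59031327e-03 -9.99998735e-01]] 0.022 0.15
[[-0.115  0.731 -0.673  1.243]
 [ 0.993  0.087 -0.075  0.083]
 [ 0.004 -0.677 -0.736  0.833]
 [ 0.     0.     0.     1.   ]]
[[ 0.84  -0.301  0.452  0.098]
 [-0.542 -0.446  0.712 -0.7  ]
 [-0.013 -0.843 -0.538  0.628]
 [ 0.     0.     0.     1.   ]]
[[ 1.     0.002 -0.001  0.625]
 [ 0.001 -0.945 -0.327  0.083]
 [-0.001  0.327 -0.945  0.373]
 [ 0.     0.     0.     1.   ]]
```

View pics/scene0.png

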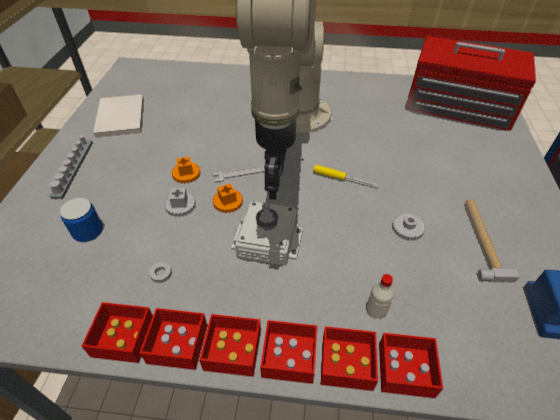

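View pics/side0.png

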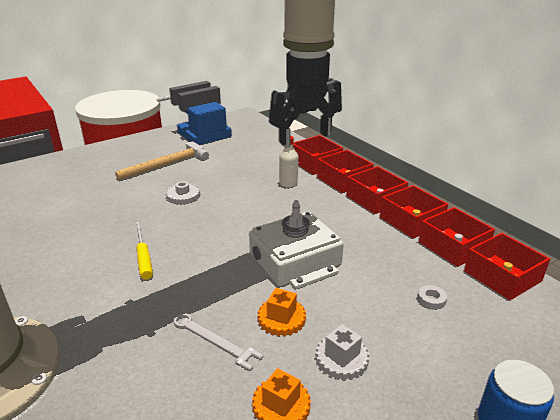

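Gears: steel with square boss and cross bore at scene (180,198) / side (343,345); orange look-alikes at scene (185,170) and (228,198); round-boss idler at (408,226). The steel square-boss gear is the one that fits. Next I confirm it in an enlarged crop.

```bash
python3 - <<'E'
from h import *
a=cv2.imread('pics/side0.png')
g=cv2.resize(a[315:385,305:385],None,fx=5,fy=5,interpolation=cv2.INTER_CUBIC)
s=cv2.resize(a[190:290,245:345],None,fx=3.5,fy=3.5,interpolation=cv2.INTER_CUBIC)
cv2.imwrite('pics/crop1.png',np.hstack([g,s]))
print('gear top',ray('side0',(344,333),.05),ray('scene0',(179,191),.05))
print('tip',ray('side0',(296,202),.139),ray('scene0',(266,212),.139))
print('oil',ray('scene0',(387,280),.13))
print('orange', ray('scene0',(227,190),.05),ray('side0',(281,295),.05))
E
```

```text
gear top [ 0.4971568  -0.28354391  0.05      ] [ 0.48681086 -0.28561988  0.05      ]
tip [ 0.58052535 -0.03333642  0.139     ] [ 0.61618332 -0.02450662  0.139     ]
oil [0.7646284  0.24498432 0.13      ]
orange [ 0.46740288 -0.15611732  0.05      ] [ 0.46458875 -0.15417129  0.05      ]
```

View pics/crop1.png

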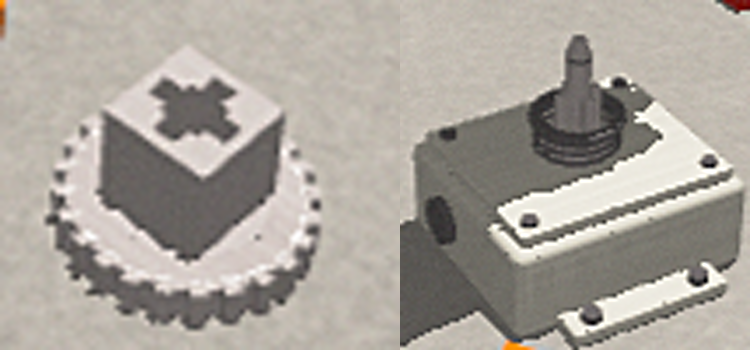

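```bash
python3 - <<'E'
from h import *
P=[ray('side0',(305+u/5,315+v/5),.05)[:2] for u,v in [(188,45),(285,110),(205,178),(104,115)]]
P=np.array(P);print(P.mean(0),[np.degrees(np.arctan2(*(P[(i+1)%4]-P[i])[::-1]))%90 for i in range(4)])
# triangulate shaft tip / base: candidates
print(ray('side0',(296.1,201),.139))
E
python3 -m crank '[[8.5,-5,-2.5,0,0],[8.5,-10,-5,0,0],[8.5,-15,-7,0,0],[8.5,-20,-9,0,0],[8.5,-24,-11,0,0]]'
python3 -m crank '[[8.5,-4.3,-1.8,0,0],[8.5,-4.3,-1.8,0,0],[8.5,-4.3,-1.8,0,0]]'
python3 - <<'E'
from h import *
cap('wrist','wrist1');cap('scene','scene1');s=state();print(s['tool_pos'],s['time'],s['ft_force'])
a=cv2.imread('pics/wrist1.png');b=cv2.imread('pics/scene1.png')
b=cv2.resize(b[180:280,210:330],(504,420),interpolation=cv2.INTER_CUBIC)
o=np.hstack([cv2.resize(a,(448,336)),cv2.resize(b,(352,293))[:336]]) if 0 else None
c=np.zeros((420,800,3),np.uint8);c[:336,:448]=cv2.resize(a,(448,336));c[:293,448:]=cv2.resize(b,(352,293));cv2.imwrite('pics/v1.png',c)
E
```

```text
[ 0.49147482 -0.29050994] [np.float64(10.181552421227252), np.float64(11.165904849250296), np.float64(14.262735271109335), np.float64(12.333629317789828)]
[ 0.58285607 -0.03038577  0.139     ]
time: 0.65
tool_pos: [0.5199, -0.2288, 0.2531]
ee_rot: [[-0.0, 1.0, -0.0], [1.0, 0.0, 0.0], [0.0, -0.0, -1.0]]
ft_force: [0.2, -0.3, -0.3]
opening: 0.996
grip_force: 0.0
time: 0.95
tool_pos: [0.5021, -0.2715, 0.2531]
ee_rot: [[0.003, 1.0, -0.0], [1.0, -0.003, 0.0], [0.0, -0.0, -1.0]]
ft_force: [0.4, 0.7, 0.2]
opening: 0.994
grip_force: 0.0
[ 0.50360134 -0.26875518  0.25297162] 1.05 [ 0.1613874  -0.30894361 -0.26152151]
```

View pics/v1.png

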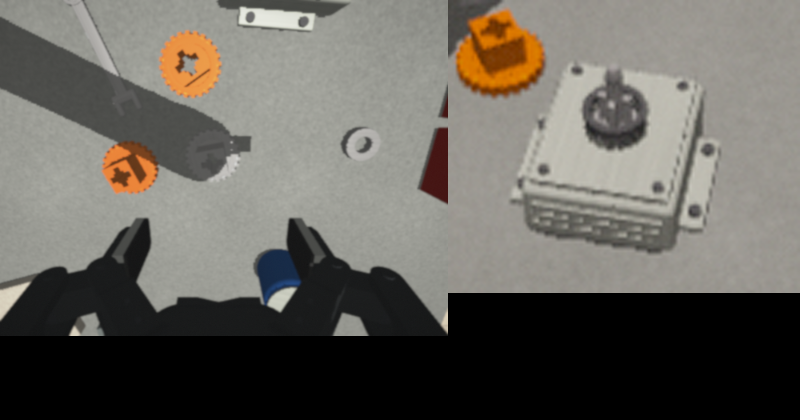

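The wrist view shows the steel gear, shaded, at (266,197) full-res. In the scene crop the shaft tip is at about (266.6,203.9) and the box is slightly yawed. I'll compute positions from these.

```bash
python3 - <<'E'
from h import *
c=lambda u,v:(210+(u-448)/2.933,180+v/2.933)
print('tip',ray('scene1',c(614,70),.139),ray('side0',(296.1,200.9),.139))
P=np.array([ray('scene1',c(*p),.066)[:2] for p in [(577,70),(683,86),(658,188),(543,170)]])
print(P,P.mean(0),[np.degrees(np.arctan2(*(P[(i+1)%4]-P[i])[::-1]))%90 for i in range(4)])
print('collar centre',ray('scene1',c(615,110),.088))
d=cv2.imread('pics/wrist1.png')
print('gear wrist',ray('wrist1',(266,197),.03))
for z in (.014,.05): print(ray('wrist1',(266,192),z))
g=d[140:250,200:340]
g=cv2.resize(g,None,fx=5,fy=5,interpolation=cv2.INTER_CUBIC);g=np.clip(g.astype(float)*1.6,0,255).astype(np.uint8)
cv2.imwrite('pics/v2.png',g)
E
```

```text
tip [ 0.5902922  -0.02678439  0.139     ] [ 0.58307412 -0.03007889  0.139     ]
[[ 0.52552    -0.07092648]
 [ 0.53366075  0.02449207]
 [ 0.64857508  0.01579745]
 [ 0.64111468 -0.08036856]] [ 0.58721763 -0.02775138] [np.float64(85.12354919634544), np.float64(85.67314062473008), np.float64(85.56397272809423), np.float64(85.33029714768304)]
collar centre [ 0.58796735 -0.02752343  0.088     ]
gear wrist [ 0.49395013 -0.28797074  0.03      ]
[ 0.49361577 -0.28619716  0.014     ]
[ 0.49450462 -0.27641429  0.05      ]
```

View pics/v2.png

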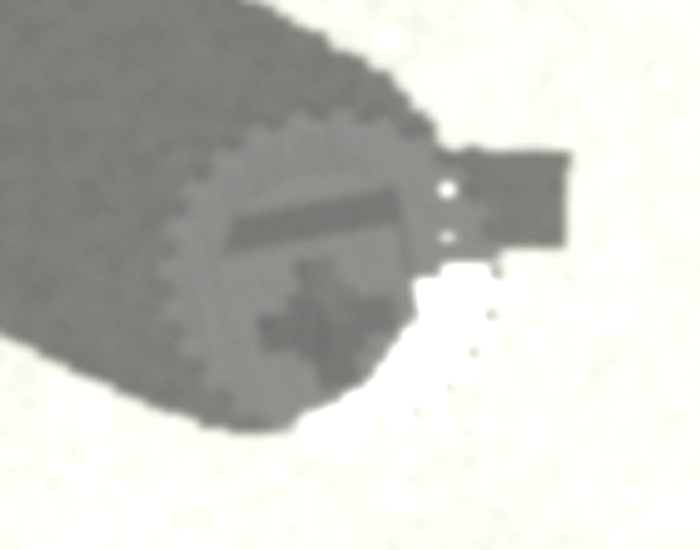

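```bash
python3 - <<'E'
from h import *
print('gear top wrist',ray('wrist1',(265.4,204.6),.05))
print('side cross',ray('side0',(305+194/5,315+109/5),.05))
print('scene',ray('scene0',(179,191),.05), 'orange2',ray('scene0',(184,162),.05))
E
python3 -m crank '[[6.2,-2,-1,5,-8],[6.2,-2,-1,10,-10.5],[6.2,-2,-1,10,-10.5],[6.2,-2,-1,10,-10.5]]'
python3 - <<'E'
from h import *
cap('wrist','wrist2');s=state();print(s['tool_pos'],s['ee_rot'].round(3),s['time'],s['opening'])
E
```

```text
gear top wrist [ 0.49368439 -0.29106749  0.05      ]
side cross [ 0.49165636 -0.28962122  0.05      ]
scene [ 0.48681086 -0.28561988  0.05      ] orange2 [ 0.36709806 -0.30561462  0.05      ]
time: 1.45
tool_pos: [0.4933, -0.2882, 0.1528]
ee_rot: [[-0.183, 0.983, -0.002], [0.983, 0.183, 0.002], [0.002, -0.002, -1.0]]
ft_force: [-0.2, -0.3, 0.3]
opening: 0.724
grip_force: 0.0
[ 0.49448921 -0.28900454  0.15479737] [[-0.183  0.983  0.001]
 [ 0.983  0.183  0.   ]
 [-0.     0.001 -1.   ]] 1.5 0.7276740819760026
```

View pics/wrist2.png

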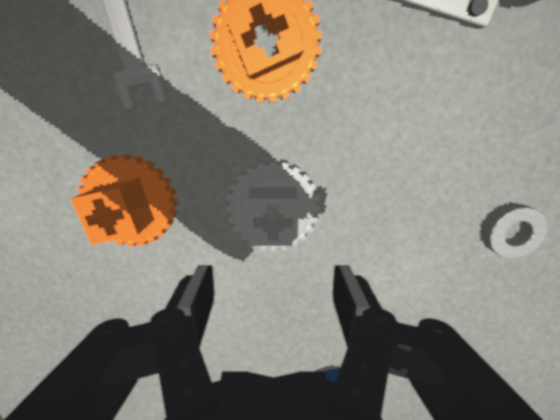

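The boss edge and cross, centred at (272,222), now sit square to and centred between the fingers.

```bash
python3 - <<'E'
from h import *
g=ray('wrist2',(272,222),.05); s=state(); print(g,s['tool_pos'],(s['ee_rot'].T@(g-s['tool_pos']))*100)
E
```

```text
[ 0.49271622 -0.29040068  0.05      ] [ 0.49448921 -0.28900454  0.15479737] [-0.10418039 -0.21110261 10.47952234]
```

```bash
python3 -m crank '[[6.2,-0.1,-0.1,5,0],[6.2,-0.1,-0.1,9,0],[6.2,-0.1,-0.1,11.3,0],[6.2,-0.1,-0.1,11.3,0],[6.2,-0.1,-0.1,11.3,0]]' 60
python3 -m crank '[[3.5,0,0,0,0],[3.5,0,0,0,0],[3.5,0,0,0,0],[3.5,0,0,0,0],[3.5,0,0,0,0]]' 60
```

```text
time: 2.0
tool_pos: [0.4944, -0.2916, 0.0429]
ee_rot: [[-0.183, 0.983, 0.003], [0.983, 0.183, -0.001], [-0.002, 0.003, -1.0]]
ft_force: [-0.9, -0.6, -0.5]
opening: 0.726
grip_force: 0.0
time: 2.5
tool_pos: [0.4941, -0.2922, 0.0433]
ee_rot: [[-0.182, 0.983, 0.004], [0.983, 0.182, -0.002], [-0.003, 0.004, -1.0]]
ft_force: [-0.6, -0.4, 7.3]
opening: 0.458
grip_force: 62.7
```

```bash
python3 -m crank '[[3.5,0,0,-0.5,0],[3.5,0,0,-4,0],[3.5,0,0,-9,0],[3.5,0,0,-14,0],[3.5,0,0,-17,0]]' 110
python3 -m crank '[[3.5,4,2.3,0,0],[3.5,8,4.6,0,0],[3.5,12,7,0,4],[3.5,16,9.3,0,8],[3.5,20,11.5,0,12]]'
python3 -m crank '[[3.5,4.24,2.5,0,3],[3.5,4.24,2.5,0,3],[3.5,4.24,2.5,0,3],[3.5,4.24,2.5,0,3]]'
python3 - <<'E'
from h import *
s=state();print(s['tool_pos'],s['ee_rot'].round(3))
for n in ['scene','side','wrist']: cap(n,n+'3')
a=[cv2.imread(f'pics/{n}3.png') for n in ['scene','side','wrist']]
c=np.zeros((600,800,3),np.uint8)
for im,(u,v),(x,y) in [(a[0],(266,205),(0,0)),(a[1],(297,205),(400,0))]:
    c[y:y+300,x:x+400]=cv2.resize(im[v-52:v+53,u-70:u+70],(400,300),interpolation=cv2.INTER_CUBIC)
c[300:,:400]=cv2.resize(a[2],(400,300)); cv2.imwrite('pics/v3.png',c)
E
```

```text
time: 3.0
tool_pos: [0.4928, -0.2918, 0.215]
ee_rot: [[-0.182, 0.983, 0.004], [0.983, 0.182, -0.002], [-0.003, 0.004, -1.0]]
ft_force: [1.2, -0.8, -5.9]
opening: 0.447
grip_force: 113.4
time: 3.5
tool_pos: [0.5686, -0.0719, 0.2105]
ee_rot: [[0.029, 1.0, -0.001], [1.0, -0.029, 0.0], [0.0, -0.001, -1.0]]
ft_force: [1.8, 0.5, -6.7]
opening: 0.45
grip_force: 113.4
time: 3.9
tool_pos: [0.5943, -0.0332, 0.2101]
ee_rot: [[0.079, 0.997, -0.001], [0.997, -0.079, -0.001], [-0.001, -0.001, -1.0]]
ft_force: [-0.0, -1.1, -6.0]
opening: 0.449
grip_force: 114.0
[ 0.59426496 -0.03324897  0.21007232] [[ 0.079  0.997 -0.001]
 [ 0.997 -0.079 -0.001]
 [-0.001 -0.001 -1.   ]]
```

View pics/v3.png

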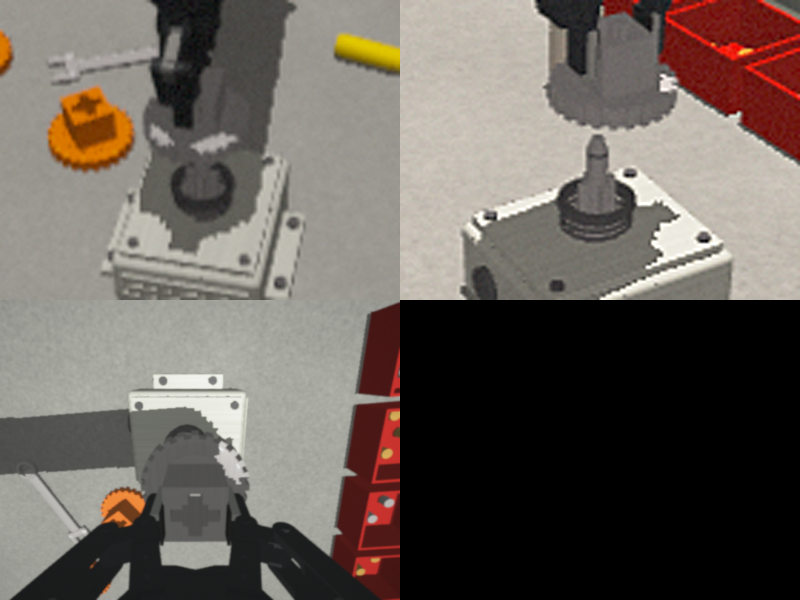

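The side crop shows the gear hovering above and slightly right of the shaft tip (597,138), and the wrist crop shows two box screws at (139,105) and (235,105). I'll work out the offset from these.

```bash
python3 - <<'E'
from h import *
s=state();t=s['tool_pos'];R=s['ee_rot'];print(t)
print('side disc pred',proj('side3',[*t[:2],.172]),'obs u',227+213/2.857)
print('side tip',ray('side3',(227+197.5/2.857,153+137/2.857),.139),'at box shaft',ray('side3',(227+196/2.857,153+213/2.857),.088))
w=lambda u,v:(u*1.4,v*1.4)
a,b=ray('wrist3',w(139,105.5),.066),ray('wrist3',w(235,105.5),.066);print('screws',a,b,np.degrees(np.arctan2(*(b-a)[1::-1])))
print('cross wrist',ray('wrist3',w(195,216),.217))
q=lambda u,v:(196+u/2.857,153+v/2.857)
x=[(132,243),(244,260),(268,164)];P=[ray('scene3',q(*p),.066) for p in x];print(P,'mid',(P[0]+P[2])/2)
S=[(490-400,216),(630-400,173),(704-400,238),(557-400,286)]
P=np.array([ray('side3',(227+u/2.857,153+v/2.857),.066)[:2] for u,v in S]);print('side screws',P,P.mean(0))
# scene screw positions for the same physical screw pair seen by wrist
E
```

```text
[ 0.59444013 -0.03368506  0.21038362]
side disc pred [302.39300749 184.93993622] obs u 301.5537276863843
side tip [ 0.58300502 -0.03027028  0.139     ] at box shaft [ 0.57385385 -0.04276048  0.088     ]
screws [0.53103169 0.02194842 0.066     ] [0.64692304 0.01266828 0.066     ] -4.578256662286875
cross wrist [ 0.59470588 -0.03271707  0.217     ]
[array([ 0.64145171, -0.08076637,  0.066     ]), array([0.64834939, 0.01530355, 0.066     ]), array([0.53752318, 0.02406594, 0.066     ])] mid [ 0.58948744 -0.02835022  0.066     ]
side screws [[ 0.52879946  0.02275216]
 [ 0.6450028   0.01352206]
 [ 0.63698316 -0.08293248]
 [ 0.52178347 -0.07240526]] [ 0.58314222 -0.02976588]
```

```bash
python3 -m crank '[[3.5,0.3,-1,0,0],[3.5,0.3,-1,0,0],[3.5,0.3,-1,1.5,0],[3.5,0.3,-1,2.5,0],[3.5,0.3,-1,2.5,0]]'
python3 -m crank '[[3.5,0,0,0.5,0],[3.5,0,0,1,0],[3.5,0,0,1.5,0],[3.5,0,0,1.5,0]]'
python3 - <<'E'
from h import *
for n in ['scene','side']: cap(n,n+'4')
a=[cv2.imread(f'pics/{n}4.png') for n in ['scene','side']]
c=np.zeros((300,800,3),np.uint8)
for im,(u,v),(x,y) in [(a[0],(266,205),(0,0)),(a[1],(297,205),(400,0))]:
    c[y:y+300,x:x+400]=cv2.resize(im[v-52:v+53,u-70:u+70],(400,300),interpolation=cv2.INTER_CUBIC)
cv2.imwrite('pics/v4.png',c)
E
```

```text
time: 4.55
tool_pos: [0.5839, -0.0283, 0.1834]
ee_rot: [[0.079, 0.997, -0.004], [0.997, -0.079, 0.0], [-0.0, -0.004, -1.0]]
ft_force: [-0.1, 0.0, -6.4]
opening: 0.448
grip_force: 114.0
time: 4.95
tool_pos: [0.5848, -0.029, 0.1694]
ee_rot: [[0.079, 0.997, -0.001], [0.997, -0.079, -0.001], [-0.001, -0.001, -1.0]]
ft_force: [0.7, -2.1, -8.1]
opening: 0.446
grip_force: 114.1
```

View pics/v4.png

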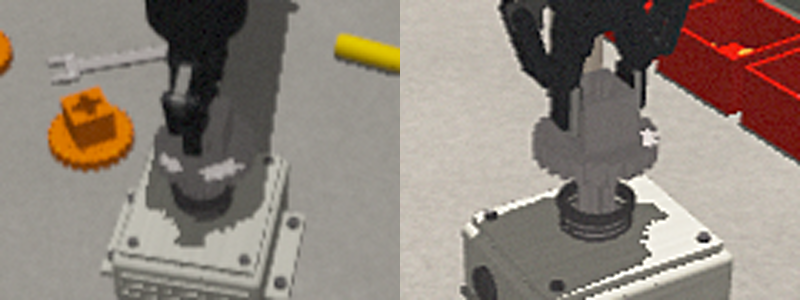

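The gear's bore has taken the shaft tip: the disc is centred over the shaft in both views, with little lateral force. I'll go on down in small steps.

```bash
python3 -m crank '[[3.5,0,0,0.3,0],[3.5,0,0,0.6,0],[3.5,0,0,0.9,0],[3.5,0,0,1.2,0],[3.5,0,0,1.2,0]]'
```

```text
time: 5.55
tool_pos: [0.5848, -0.0292, 0.158]
ee_rot: [[0.079, 0.997, -0.001], [0.997, -0.079, -0.001], [-0.001, -0.001, -1.0]]
ft_force: [-2.4, -5.2, -6.5]
opening: 0.451
grip_force: 114.2
```

```bash
python3 -m crank '[[3.5,-0.07,-0.04,0,0],[3.5,-0.07,-0.04,0.3,0],[3.5,-0.07,-0.04,0.6,0],[3.5,-0.07,-0.04,0.9,0],[3.5,-0.07,-0.04,0.9,0]]'
```

```text
time: 6.05
tool_pos: [0.5847, -0.0293, 0.149]
ee_rot: [[0.079, 0.997, -0.0], [0.997, -0.079, -0.0], [-0.0, -0.0, -1.0]]
ft_force: [-0.6, -5.2, -7.2]
opening: 0.448
grip_force: 114.1
```

```bash
python3 -m crank '[[3.5,-0.06,0,0,0],[3.5,-0.06,0,0.2,0],[3.5,-0.06,0,0.4,0],[3.5,-0.06,0,0.4,0]]'
```

```text
time: 6.45
tool_pos: [0.5851, -0.0299, 0.147]
ee_rot: [[0.079, 0.997, 0.002], [0.997, -0.079, -0.0], [-0.0, 0.002, -1.0]]
ft_force: [-1.1, -5.3, -3.0]
opening: 0.447
grip_force: 114.2
```

```bash
python3 -m crank '[[3.5,-0.03,0,0.1,0],[3.5,-0.03,0,0.3,0],[3.5,-0.03,0,0.3,0]]'
```

```text
time: 6.75
tool_pos: [0.5853, -0.0303, 0.1426]
ee_rot: [[0.079, 0.997, 0.002], [0.997, -0.079, -0.001], [-0.0, 0.002, -1.0]]
ft_force: [-0.2, -4.8, -5.0]
opening: 0.451
grip_force: 114.3
```

```bash
python3 -m crank '[[3.5,-0.03,0,0.3,0],[3.5,-0.03,0,0.6,0],[3.5,-0.03,0,0.9,0],[3.5,-0.03,0,0.9,0]]'
```

```text
time: 7.15
tool_pos: [0.5851, -0.0304, 0.1332]
ee_rot: [[0.079, 0.997, 0.001], [0.997, -0.079, -0.0], [-0.0, 0.001, -1.0]]
ft_force: [0.7, -5.7, -5.3]
opening: 0.448
grip_force: 114.5
```

```bash
python3 -m crank '[[3.5,-0.03,0,0.3,0],[3.5,-0.03,0,0.6,0],[3.5,-0.03,0,0.9,0],[3.5,-0.03,0,1.2,0],[3.5,-0.03,0,1.2,0]]' 118
python3 -c "
from h import *
print(state()['torque'])"
```

```text
time: 7.65
tool_pos: [0.5852, -0.0305, 0.1225]
ee_rot: [[0.079, 0.997, 0.002], [0.997, -0.079, 0.0], [0.0, 0.002, -1.0]]
ft_force: [-3.8, -4.9, 3.7]
opening: 0.449
grip_force: 119.8
[-1.12329701  0.89649482 -0.07693128]
```

```bash
python3 -m crank '[[3.5,0,0,0.2,0],[3.5,0,0,0.4,0],[3.5,0,0,0.4,0]]'; python3 -m crank '[[3.5,0,0,0.1,0],[3.5,0,0,0.2,0],[3.5,0,0,0.2,0]]'
```

```text
time: 7.95
tool_pos: [0.5852, -0.0305, 0.119]
ee_rot: [[0.079, 0.997, 0.002], [0.997, -0.079, 0.0], [0.0, 0.002, -1.0]]
ft_force: [-5.5, -4.4, 8.9]
opening: 0.447
grip_force: 120.4
time: 8.25
tool_pos: [0.5852, -0.0305, 0.1185]
ee_rot: [[0.079, 0.997, 0.002], [0.997, -0.079, 0.0], [0.0, 0.002, -1.0]]
ft_force: [-11.3, -4.7, 19.6]
opening: 0.449
grip_force: 121.6
```

```bash
python3 -m crank '[[3.5,-0.03,-0.08,0.15,0],[3.5,-0.03,-0.08,0.2,0],[3.5,-0.03,-0.08,0.2,0],[3.5,-0.03,-0.08,0.2,0]]'
python3 - <<'E'
from h import *
for n in ['scene','side']: cap(n,n+'5')
s=state();print(s['tool_pos'],s['ft_force'],s['time'])
a=[cv2.imread(f'pics/{n}5.png') for n in ['scene','side']]
c=np.zeros((300,800,3),np.uint8)
for im,(u,v),(x,y) in [(a[0],(266,205),(0,0)),(a[1],(297,205),(400,0))]:
    c[y:y+300,x:x+400]=cv2.resize(im[v-52:v+53,u-70:u+70],(400,300),interpolation=cv2.INTER_CUBIC)
cv2.imwrite('pics/v5.png',np.clip(c*1.4,0,255).astype(np.uint8))
E
```

```text
time: 8.65
tool_pos: [0.5851, -0.0305, 0.1184]
ee_rot: [[0.079, 0.997, 0.005], [0.997, -0.079, 0.0], [0.001, 0.005, -1.0]]
ft_force: [-14.5, -4.4, 32.9]
opening: 0.447
grip_force: 123.2
[ 0.58515969 -0.03050039  0.11842585] [-15.03757524  -2.52722083  32.62881895] 8.75
```

View pics/v5.png

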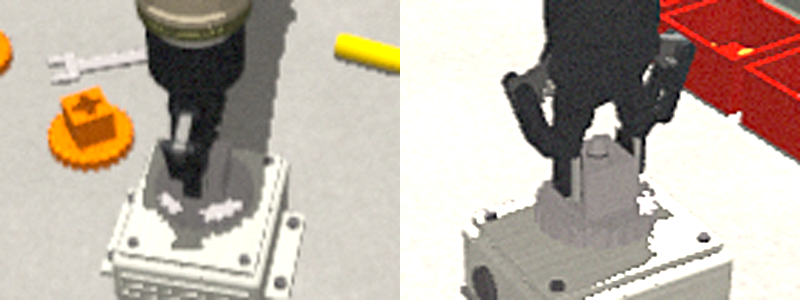

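The gear is down on the shoulder: the collar is hidden, the nose stands out of the boss, and TCP z is 0.1184, which matches 0.075 + the 0.0433 grip height. I'll ease the push a little, keep it firm, and hand in.

```bash
python3 -m crank '[[3.5,0,0,-0.1,0],[3.5,0,0,-0.1,0],[3.5,0,0,-0.1,0],[3.5,0,0,-0.1,0],[3.5,0,0,-0.1,0]]' && python3 -c "
from workcell import workorder
print(workorder.close_job())"
```

```text
time: 9.25
tool_pos: [0.5852, -0.0305, 0.1184]
ee_rot: [[0.079, 0.997, 0.004], [0.997, -0.079, 0.0], [0.001, 0.004, -1.0]]
ft_force: [-11.1, -3.8, 24.2]
opening: 0.45
grip_force: 122.0
the job is handed in; nothing more can be done
None
```

The steel square-boss gear is meshed on the splines and fully home on the shoulder, with the arm still gripping it and pressing it down; I handed the job in at about 9.3 s, and the idler and oil bottle were left untouched.

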